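# Pin the tote lid shut with the curved hook

## Task

Lock the lid of the grey and blue tote: take the curved hook by its yellow grip, thread its curved end through the steel ring on the lid, following the curve, until the white band at the middle of the curve sits in the ring, then lay the hook flat on the lid and let go. Either side of the ring may be used; leave the straight pin with the green grip where it is.

Things in the scene. Friction and masses are not known exactly. Their poses are not given: they have to be found in the camera images.
- hook: Loose U-shaped hook, 10 mm dark steel bar lying flat, yellow grip block at one end. Origin: bar centreline at mid-curve (white band), 5 mm above its support. x: along the bar there, towards the free tip; z up. Grip: centre at (-62, 75) mm, z -5 to 40; 50 mm long, 24 mm thick, pinched along x turned +15 deg about z. About 0.16 kg. On a 6 mm cardboard sheet, left or right, the tote opposite.
- hook_tip (a point): Centre of the hook's free end, at (53, 41, 0) mm in the hook's frame. The bar from here through the white band to the yellow grip's shank is a circular arc of 150 degrees, centreline radius 55 mm, whose centre is at (0, 55, 0) mm in the hook's frame; the last 35 mm to the grip's centre is straight.
- ring (a point): Centre of the fixed upright steel ring in the tote's lid: 56 mm inside, 76 mm outside, 10 mm rod. x: the ring's axis (level, through the hole); y: level, in its plane; z up. The flat blue lid (320 mm along x, 260 along y, ring in the middle) is 24 mm below this point, 100 mm above the table; the ring's foot is sunk in it, its top 38 mm above this point.
- straight_pin: Bystander, on the same cardboard sheet: straight dark steel bar 10 mm thick with a green grip block (50 x 24 mm, 45 mm tall) at one end, 145 mm long overall. Origin on the bar's centreline, 5 mm above the sheet; x along the bar, the grip's centre at x = -55 mm.

How it is judged (in metres and radians):
At the end, for the whole second after the job is handed in: The hook is threaded through the ring and lies still and flat on the lid (within 11 degrees), the white band within 28 mm of the ring's centre seen from above and at least 10 mm below that centre in height, the bar at the band within 34 degrees of the ring's axis (horizontal distance between hook and ring below 0.028 m and angle between the x axis of hook and the x axis of ring, either way round below 0.6 rad and z of hook in the frame of ring below -0.01 m and angle between hook's own z axis and vertical below 0.2 rad and linear speed of hook below 0.03 m/s and angular speed of hook below 0.3 rad/s); the robot touches nothing.
It fails at once if the straight pin is moved by more than 30 mm (distance of straight_pin from where it was at the start of the episode above 0.03 m).
It also fails if it takes over 45 s, if anything falls off the work surface, if the arm or the gripper's body presses on something with over 40 N, if the wrist force passes 120 N, or if a joint passes its speed limit or range.

## Robot

A 6-joint arm with a two-finger parallel gripper is mounted at the origin on the work surface. World frame = base frame: x ahead of the robot, y to its left, z up, the work surface at z = 0. Lengths are in m, angles in degrees, forces in N, time in s.
With the tool pointing down it reaches from about 0.3 to 0.75 m from the base axis. Payload 8.5 kg.
Tool frame: the origin (TCP) lies between the finger pads; the fingertips stand 17 mm ahead of it and the grasp point (between the pads) lies 2 mm behind it; z points along the fingers, y is the direction in which the jaws open and shut (so a half turn about z gives the same grasp; the last joint's range is limited). The gripper opens to 85 mm and grips with 20 to 120 N. Pads are 22 mm wide; open, the fingers measure 114 mm over their backs; the gripper's body (76 mm by 85 mm) begins 54 mm behind the grasp point. The pads swing forward as they close: fully open they stand 13 mm farther back than shut.
Start: joints at [-76.106, 21.807, 74.336, -0, 83.858, -12.336], TCP at [0.243, -0.493, 0.248] pointing down, gripper open.
Joint ranges: [-178.18, 178.18], [-50.72, 133.34], [12.68, 142.11], [-81.47, 261.47], [9.98, 163.14], [-165.26, 165.26]. Speed limits (degrees/s): [136.94, 136.94, 180, 180, 180, 180].

## Interface

Orientations are given as a 3x3 rotation matrix whose columns are the frame's x, y, z axes.
In Python, from rig import readout, eyes, env gives the robot as it stands.
- The arm moves only by the tool arm_command, never from a script. Its argument "rows" is text: rows parted by semicolons, each of 7 numbers parted by spaces: the closure, from 0 (fully open) to 1 (shut), then the shift along the tool's x, y, z in mm, then the turn, a rotation vector about the tool's x, y, z in degrees. In form: grip dx dy dz rx ry rz; .... A call has 1 to 5 rows; each row shifts and turns the commanded pose from where the row before left it, along the tool's axes as they then stand; what a row does not reach is not made up. A row lasts 1/12 s, in which the tool goes at most 41.7 mm and 7.16 degrees, less where a joint would pass 70% of its speed; a pose out of reach is approached as far as the arm can. A call with a gripper value outside its range is refused whole. The fingers move at their own pace and stop on an object; "squeeze" is the grip in N (left out, the last holds). Time passes only in rows, so rows that do not move let the fingers close. It gives the time, the measured TCP pose, the force and the opening at its end, in the units of the state.
- readout.observe(): the state, without advancing time (a new reading comes with each control period).
- eyes.get_image(name): name is "side" or "top" or "wrist"; returns the picture (420x560x3 uint8, red, green, blue); there is no depth.
- eyes.camera_model(name): a dict with "mtx" (3x3 intrinsics, pixels), "view" (4x4, takes a point from world to camera coordinates). Camera axes: x right, y up, looking along -z (the intrinsics and any distortion apply to the point x, -y, -z); pixel columns grow to the right and rows downward; lengths in m; the calibration is good to about 2 mm. A picture is of the moment at which its call begins: read the wrist's pose just before it. camera_model takes no time and is no camera call; for the wrist camera it gives the pose at the moment of the call.
- env.close_job(): hands the job in, once; it reports no verdict.
The state is a dict: "time_s": time; "q": joint angles; "qvel": joint speeds; "joint_efforts": joint torques, N m; "position": TCP position; "tool_rot": TCP orientation; "ft_force": force on the tool from outside, world axes, zero at the start; "wrist_torque": the same for the moment, N m; "grip_width": finger opening in m.
Only numpy, scipy, OpenCV 4.12 (cv2) and the standard library are available. Lean on these libraries where they do the work, as an engineer would, in place of code of your own. Each camera call takes 0.05 s, during which the arm holds its last target. There are 200 camera calls.

## Working session

There is one attempt and no reset: what is moved stays moved. The work goes in short steps, Python scripts to look and compute and a tool call to move; the robot and the scene stay as the last step left them, time stands still between calls to the robot, and variables do not carry over. Pictures are saved under pics/ and viewed, about 8 in all and at most 12, crops included, and the job is handed in when it is done.

Besides the shell and the picture viewer there is one more tool, called after "Call:" as name(argument=value, ...) on one line, values as JSON. arm_command: Moves the arm, as the interface text tells. Its arguments: {"type":"object","properties":{"rows":{"type":"string"},"squeeze":{"type":"number"}},"required":["rows"]}

```bash
mkdir -p pics; ls
python3 - <<'E'
from rig import readout, eyes, env
import cv2,numpy as np
s=readout.observe();print(s)
for n in("top","side"):
    cv2.imwrite(f"pics/{n}0.png",eyes.get_image(n)[:,:,::-1])
    m=eyes.camera_model(n);print(n,m)
E
```

```text
pics
{'time_s': 0.0, 'q': array([-7.61063844e+01,  2.18411969e+01,  7.43857706e+01,  9.01815672e-04,
        8.38583664e+01, -1.23352461e+01]), 'qvel': array([-0.03450268, -0.00901592, -0.03013405, -0.00872579,  0.09448883,
        0.01969161]), 'joint_efforts': array([ 3.21061680e-05, -4.48465097e+01, -2.31282020e+01, -1.77760821e-04,
        4.71993175e-03,  1.06841959e-06]), 'position': array([ 0.2430152 , -0.49309369,  0.24770384]), 'tool_rot': array([[ 8.97036662e-01,  4.41956005e-01, -3.42433056e-04],
       [ 4.41956012e-01, -8.97035553e-01,  1.44954219e-03],
       [ 3.33459248e-04, -1.45163283e-03, -9.99998891e-01]]), 'ft_force': array([ 0.08827327, -0.42907673, -0.3785929 ]), 'wrist_torque': array([-0.02302243,  0.00506681, -0.04819827]), 'grip_width': 0.08520599405447984}
top {'mtx': array([[520.49975341,   0.        , 283.90230287],
       [  0.        , 520.49975341, 212.27732557],
       [  0.        ,   0.        ,   1.        ]]), 'view': array([[ 0.02522387, -0.999662  , -0.00629613, -0.05393061],
       [ 0.99693835,  0.02468787,  0.07419193, -0.51546664],
       [-0.07401141, -0.00814826,  0.99722411, -1.0430075 ],
       [ 0.        ,  0.        ,  0.        ,  1.        ]])}
side {'mtx': array([[430.3576332 ,   0.        , 277.92796508],
       [  0.        , 430.3576332 , 207.94602159],
       [  0.        ,   0.        ,   1.        ]]), 'view': array([[-0.87735037, -0.47954026, -0.01724713,  0.44470311],
       [ 0.35107825, -0.66599269,  0.65817763, -0.29229198],
       [-0.32710913,  0.5713973 ,  0.75266509, -0.8502229 ],
       [ 0.        ,  0.        ,  0.        ,  1.        ]])}
```

View pics/top0.png

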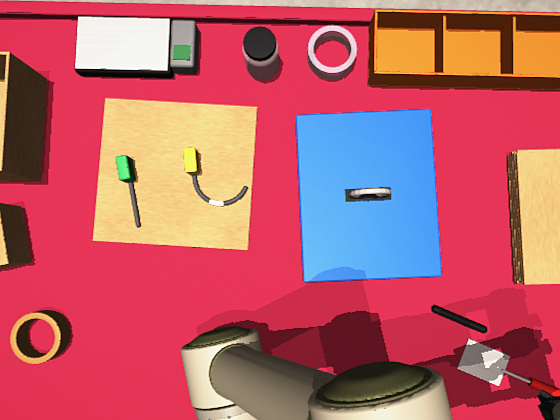

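View pics/side0.png

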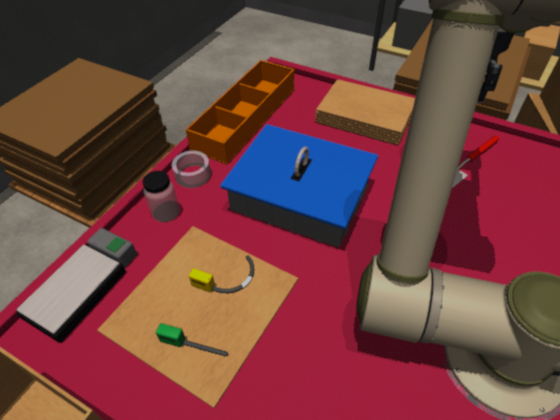

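Top view: hook at about (190,160)–(247,188) with its band at (216,203), straight pin at (125,168)–(138,225), ring at (369,192). I'll enlarge these.

Run:
```python
import cv2,numpy as np
i=cv2.imread("pics/top0.png")
a=cv2.resize(i[140:215,175:255],None,fx=5,fy=5,interpolation=cv2.INTER_CUBIC)
b=cv2.resize(i[165:240,335:405],None,fx=5,fy=5,interpolation=cv2.INTER_CUBIC)
cv2.imwrite("pics/crop0.png",np.hstack([a,b]))
# lid and hook masks
h=cv2.cvtColor(i,cv2.COLOR_BGR2HSV)
m=cv2.inRange(h,(95,120,120),(115,255,255));c=max(cv2.findContours(m,0,2)[0],key=cv2.contourArea);print("lid",cv2.minAreaRect(c), cv2.approxPolyDP(c,8,True).reshape(-1,2).tolist())
m=cv2.inRange(h,(22,150,100),(35,255,255));c=max(cv2.findContours(m,0,2)[0],key=cv2.contourArea);print("yel",cv2.minAreaRect(c))
```

```text
lid ((367.9854431152344, 195.18820190429688), (167.62841796875, 137.8018035888672), 87.31622314453125) [[429, 109], [296, 116], [304, 281], [440, 275]]
yel ((189.78233337402344, 159.1705780029297), (24.236095428466797, 11.504475593566895), 85.60128784179688)
```

View pics/crop0.png

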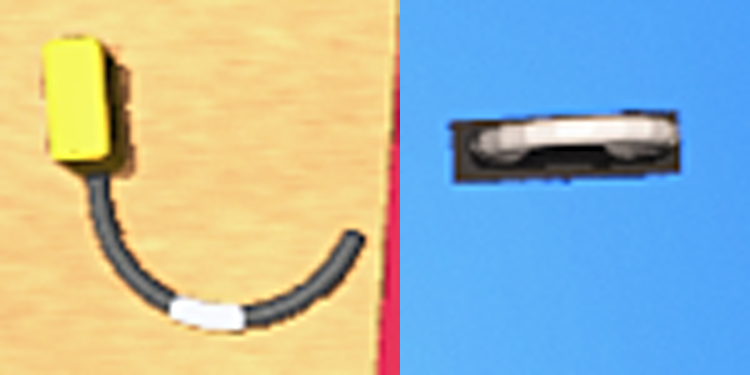

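The crop shows the band at full-frame px (216.4,202.6), the tip end centre at (246,187.6), and the grip top at (190.2,159.6). The ring's slot centre is at (368.4,194.6), running nearly along the image's horizontal.

```bash
cat > h.py <<'E'
from rig import readout, eyes, env
import cv2,numpy as np
from scipy.optimize import least_squares
from scipy.spatial.transform import Rotation as R
np.set_printoptions(precision=4,suppress=True)
def ray(n,u,v,z,m=None):
    m=m or eyes.camera_model(n);V=m["view"];K=m["mtx"]
    d=np.linalg.inv(K)@[u,v,1];d=V[:3,:3].T@(d*[1,-1,-1]);o=-V[:3,:3].T@V[:3,3]
    return o+d*(z-o[2])/d[2]
def proj(n,P,m=None):
    m=m or eyes.camera_model(n);V=m["view"];K=m["mtx"]
    c=(V[:3,:3]@np.atleast_2d(P).T).T+V[:3,3];c=c*[1,-1,-1];p=(K@c.T).T
    return p[:,:2]/p[:,2:]
def arc(a): a=np.radians(a);return np.c_[55*np.sin(a),55-55*np.cos(a),0*a]/1000
E
python3 - <<'E'
from h import *
T=ray("top",246,187.6,.011);B=ray("top",216.4,202.6,.011);G=ray("top",190.2,159.6,.051)
S=[ray("top",175+x/5,140+y/5,.011) for x,y in((98,180),(107,225),(138,278))]
print("tip,band,grip",T,B,G, "dTB",np.linalg.norm(T-B))
loc=np.array([[53,41],[0,0],[-62,75]])/1e3
def pose(p):
    c,s=np.cos(p[2]),np.sin(p[2]);return lambda L:L@np.array([[c,s],[-s,c]])+p[:2]
def res(p):
    f=pose(p);r=[(f(loc)-np.array([T,B,G])[:,:2]).ravel()]
    c=f(np.array([[0,.055]]))[0]
    r.append([np.linalg.norm(s[:2]-c)-.055 for s in S[1:]])
    return np.concatenate(r)
f=least_squares(res,[B[0],B[1],-1.6]);print("hook",f.x[:2],np.degrees(f.x[2]),"res mm",f.fun*1e3)
print("grip",pose(f.x)(loc[2:]),"grip jaw dir deg",np.degrees(f.x[2])+15)
L=np.array([ray("top",u,v,.1) for u,v in[[429, 109], [296, 116], [304, 281], [440, 275]]]);print("lid",L[:,:2],L.mean(0), [np.linalg.norm(L[i]-L[i-1]) for i in range(4)])
c=ray("top",368.4,194.6,.1);a=ray("top",335+55/5,165+152/5,.1);b=ray("top",335+280/5,165+142/5,.1)
print("slot",c,"y dir deg",np.degrees(np.arctan2(*(a-b)[[1,0]])))
print("lid dir",[np.degrees(np.arctan2(*(L[i]-L[j])[[1,0]])) for i,j in((1,0),(2,3),(0,3),(1,2))])
# check in side view
p=proj("side",[[*c[:2],.124]]);print("side ring",p)
E
```

```text
tip,band,grip [0.5664 0.0385 0.011 ] [0.5338 0.0986 0.011 ] [0.615  0.1483 0.051 ] dTB 0.06830956698919011
hook [0.5331 0.0974] -97.9794722401684 res mm [-0.0468  0.6981 -0.7159 -1.1649  0.9098  0.0563 -0.4339 -0.0023]
grip [[0.616  0.1484]] grip jaw dir deg -82.9794722401684
lid [[ 0.7151 -0.3136]
 [ 0.6956 -0.0601]
 [ 0.3831 -0.0824]
 [ 0.4006 -0.3355]] [ 0.5486 -0.1979  0.1   ] [np.float64(0.3152593260379308), np.float64(0.25423503951251325), np.float64(0.31331007662403904), np.float64(0.2537246677447101)]
slot [ 0.548  -0.2003  0.1   ] y dir deg 93.96570893958686
lid dir [np.float64(94.41408138356003), np.float64(93.97467343246439), np.float64(3.9843803011209715), np.float64(4.076406446500644)]
side ring [[301.5982 160.8001]]
```

Fit residuals are about 1 mm, and lid sides of 315 × 254 mm agree with the given size. Plan:
- Grasp the grip at (0.616, 0.148) with the jaws at yaw −83°.
- Thread counter-clockwise about the arc centre, ending at hook yaw 4°.

First I move above the grip.

Call:
arm_command(rows="0 31 -20.5 0 0 0 0;0 31 -20.5 0 0 0 0;0 31 -20.5 0 0 0 0;0 31 -20.5 0 0 0 0;0 31 -20.5 0 0 0 0", squeeze=60)

```text
time_s: 0.52
position: [0.3372, -0.3312, 0.2481]
tool_rot: [[0.897, 0.442, -0.0], [0.442, -0.897, 0.001], [0.0, -0.001, -1.0]]
ft_force: [0.9, -0.4, 0.0]
grip_width: 0.0854
```

Call:
arm_command(rows="0 31 -20.5 0 0 0 0;0 31 -20.5 0 0 0 0;0 31 -20.5 0 0 0 0;0 31 -20.5 0 0 0 0;0 31 -20.5 0 0 0 0")

```text
time_s: 0.93
position: [0.431, -0.1706, 0.2482]
tool_rot: [[0.897, 0.442, -0.0], [0.442, -0.897, 0.0], [-0.0, -0.0, -1.0]]
ft_force: [0.9, -1.1, 0.7]
grip_width: 0.0853
```

Call:
arm_command(rows="0 31 -20.5 0 0 0 0;0 31 -20.5 0 0 0 0;0 31 -20.5 0 0 0 0;0 31 -20.5 0 0 0 0;0 31 -20.5 0 0 0 0")

```text
time_s: 1.35
position: [0.5248, -0.0101, 0.2481]
tool_rot: [[0.897, 0.442, -0.001], [0.442, -0.897, 0.0], [-0.0, -0.0, -1.0]]
ft_force: [1.2, -1.3, 0.9]
grip_width: 0.0855
```

Call:
arm_command(rows="0 31 -20.5 10 0 0 0;0 31 -20.5 10 0 0 0;0 31 -20.5 10 0 0 6.4;0 0 0 30 0 0 6.4;0 0 0 30 0 0 6.4")

```text
time_s: 1.77
position: [0.5812, 0.0862, 0.1574]
tool_rot: [[0.993, 0.12, 0.002], [0.12, -0.993, -0.0], [0.002, 0.0, -1.0]]
ft_force: [0.3, -0.1, -1.2]
grip_width: 0.0854
```

```bash
cat >> h.py <<'E'
def delta(xyz,yaw):
    "tool-frame shift mm and tool-z turn deg to bring TCP to xyz, tool y at yaw"
    s=readout.observe();r=s["tool_rot"]
    y=np.radians(yaw);t=np.c_[[-np.sin(y),np.cos(y),0],[np.cos(y),np.sin(y),0],[0,0,-1]]
    rv=R.from_matrix(r.T@t).as_rotvec(degrees=True)
    print("t",s["time_s"],"pos",s["position"],"yaw",np.degrees(np.arctan2(r[1,1],r[0,1])),"q6",s["q"][5],"F",s["ft_force"],"w",s["grip_width"])
    print("shift mm",r.T@(np.array(xyz)-s["position"])*1e3,"turn",rv)
E
sed -i 's/np.c_\[\[-np.sin(y),np.cos(y),0\]/np.c_[[-np.sin(y),np.cos(y),0]/' h.py
python3 - <<'E'
from h import *
delta([.616,.1484,.030],-83)
cv2.imwrite("pics/w1.png",eyes.get_image("wrist")[:,:,::-1])
print(proj("wrist",[[.616,.1484,.051],[.5331,.0974,.011]]))
E
```

```text
t 1.7667 pos [0.5812 0.0862 0.1574] yaw -83.1045143189822 q6 80.00605696699155 F [ 0.3491 -0.1443 -1.212 ] w 0.08544212876529798
shift mm [ 41.7518 -57.5709 127.4305] turn [ 0.0138 -0.0997 -0.1045]
[[194.3021 156.6905]
 [260.115  248.7739]]
```

View pics/w1.png

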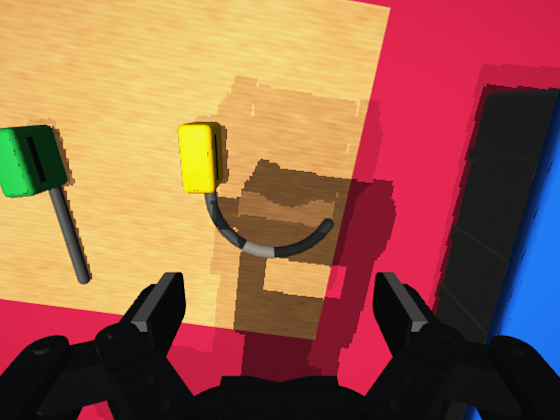

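The grip top sits at px (196,158) against the predicted (194,157), and the band at (260,250) against (260,249). The estimates hold, so I'll descend and grasp.

Call:
arm_command(rows="0 21 -29 0 0 0 0;0 21 -28.5 0 0 0 0;0 0 0 40 0 0 0;0 0 0 35 0 0 0;0 0 0 20 0 0 0")

```text
time_s: 2.23
position: [0.6139, 0.1467, 0.0603]
tool_rot: [[0.992, 0.126, -0.005], [0.126, -0.992, -0.0], [-0.005, -0.0, -1.0]]
ft_force: [-0.6, 0.1, -1.1]
grip_width: 0.0855
```

Call:
arm_command(rows="0 0 0 16 0 0 0;0 0 0 16 0 0 0;0 0 0 0 0 0 0;0 0 0 0 0 0 0")

```text
time_s: 2.57
position: [0.6152, 0.1462, 0.0315]
tool_rot: [[0.992, 0.124, -0.001], [0.124, -0.992, -0.0], [-0.001, -0.0, -1.0]]
ft_force: [-0.0, 0.1, -0.0]
grip_width: 0.0853
```

Call:
arm_command(rows="1 0 0 0 0 0 0;1 0 0 0 0 0 0;1 0 0 0 0 0 0;1 0 0 0 0 0 0;1 0 0 0 0 0 0")

```text
time_s: 2.98
position: [0.6153, 0.1466, 0.0319]
tool_rot: [[0.992, 0.123, 0.001], [0.123, -0.992, 0.0], [0.001, -0.0, -1.0]]
ft_force: [-0.1, 2.1, 1.4]
grip_width: 0.0255
```

Call:
arm_command(rows="1 0 0 0 0 0 0;1 0 0 0 0 0 0;1 0 0 0 0 0 0;1 0 0 0 0 0 0;1 0 0 0 0 0 0")

```text
time_s: 3.4
position: [0.6155, 0.1466, 0.032]
tool_rot: [[0.992, 0.122, 0.001], [0.122, -0.992, 0.0], [0.001, -0.0, -1.0]]
ft_force: [-0.3, 0.5, 5.3]
grip_width: 0.0232
```

Gripped (width 23 mm). Lift.

Call:
arm_command(rows="1 0 0 -20 0 0 0;1 0 0 -30 0 0 0;1 0 0 -36 0 0 0;1 0 0 -36 0 0 0;1 0 0 -28 0 0 0")

```text
time_s: 3.82
position: [0.6152, 0.1465, 0.1838]
tool_rot: [[0.992, 0.123, 0.001], [0.123, -0.992, -0.0], [0.001, 0.0, -1.0]]
ft_force: [0.4, -0.7, -1.6]
grip_width: 0.0232
```

Call:
arm_command(rows="1 0 0 0 0 0 0;1 0 0 0 0 0 0")

```text
time_s: 3.98
position: [0.6154, 0.1465, 0.1823]
tool_rot: [[0.992, 0.122, 0.002], [0.122, -0.992, 0.0], [0.002, 0.0, -1.0]]
ft_force: [-0.1, -0.3, -2.8]
grip_width: 0.0235
```

Run:
```python
from h import *
delta([.565,-.083,.182],-76)
s=readout.observe()
a=eyes.get_image("wrist");b=eyes.get_image("top")
cv2.imwrite("pics/w2.png",np.hstack([a[:,100:500],cv2.resize(b[120:260,160:300],(400,420),interpolation=cv2.INTER_CUBIC)])[:,:,::-1])
# predicted
y=np.radians(-98.0);p=s["position"]
c,sn=np.cos(y),np.sin(y);Rz=np.array([[c,-sn,0],[sn,c,0],[0,0,1]])
o=p-Rz@[-.062,.075,.021];pts=o+np.array([[0,0,0],[.053,.041,0],[-.062,.075,.04]])@Rz.T
print("hook",o);print("wrist",proj("wrist",pts)-[100,0]);print("top",(proj("top",pts)-[160,120])*[400/140,3])
```

```text
t 3.9833 pos [0.6154 0.1465 0.1823] yaw -82.96480158952998 q6 85.65254499501711 F [-0.0626 -0.3422 -2.8187] w 0.023465242580759327
shift mm [-78.0933 221.5895   0.1388] turn [ 0.0223 -0.1238 -6.9648]
hook [0.5325 0.0955 0.1613]
wrist [[249.0628 409.228 ]
 [364.1064 373.6576]
 [179.1419 324.5317]]
top [[133.1093 226.5685]
 [228.5173 173.1501]
 [ 42.6912  72.107 ]]
```

View pics/w2.png

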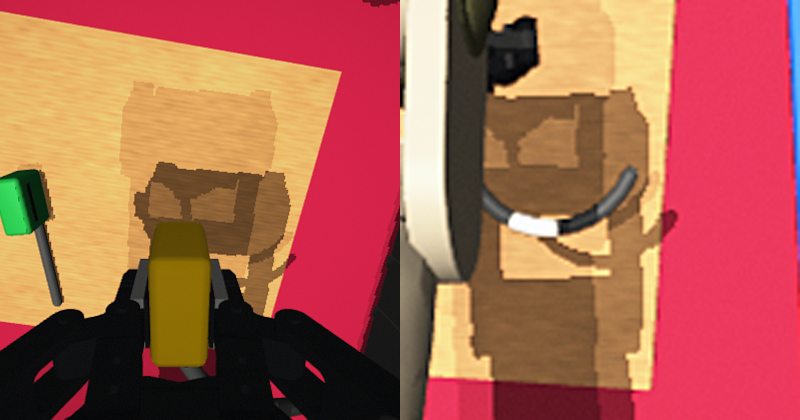

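Held hook in the top panel: band seen at (134,225) against the predicted (133,227), tip at (230,172) against (229,173). The grasp is as planned, so I move to the pre-thread pose.

Call:
arm_command(rows="1 -8 22 -4 0 0 0;1 -12 34 -4 0 0 0;1 -13 36 -4 0 0 0;1 -13 36 0 0 0 0;1 -13 36 0 0 0 0")

```text
time_s: 4.5
position: [0.5755, -0.0248, 0.1916]
tool_rot: [[0.992, 0.123, -0.003], [0.123, -0.992, 0.001], [-0.003, -0.001, -1.0]]
ft_force: [0.5, 0.6, -1.8]
grip_width: 0.0234
```

Call:
arm_command(rows="1 -11 33 0 0 0 0;1 -8 24 0 0 0 0;1 0 0 0 0 0 -3.5;1 0 0 0 0 0 -3.5;1 0 0 0 0 0 0")

```text
time_s: 4.92
position: [0.5641, -0.0828, 0.1914]
tool_rot: [[0.97, 0.243, -0.004], [0.243, -0.97, 0.001], [-0.003, -0.002, -1.0]]
ft_force: [-0.2, -0.0, -1.4]
grip_width: 0.0232
```

Call:
arm_command(rows="1 0 0 0 0 0 0;1 0 0 0 0 0 0;1 0 0 0 0 0 0")

```text
time_s: 5.17
position: [0.5647, -0.082, 0.1928]
tool_rot: [[0.97, 0.242, -0.001], [0.242, -0.97, 0.0], [-0.001, -0.001, -1.0]]
ft_force: [-0.4, -0.3, -1.4]
grip_width: 0.0234
```

```bash
cat >> h.py <<'E'
def pred(z=None,yawoff=-15.):
    s=readout.observe();r=s["tool_rot"];y=np.arctan2(r[1,1],r[0,1])+np.radians(yawoff)
    c,sn=np.cos(y),np.sin(y);Rz=np.array([[c,-sn,0],[sn,c,0],[0,0,1]])
    o=s["position"]-Rz@[-.062,.075,.021]
    return o,np.degrees(y),o+np.array([[0,0,0],[.053,.041,0],[-.062,.075,.04]])@Rz.T
E
python3 - <<'E'
from h import *
delta([.565,-.083,.182],-76)
o,y,p=pred();print(o,y,p[1])
a=eyes.get_image("side");b=eyes.get_image("top")
A=cv2.resize(a[100:240,220:360],(400,400),interpolation=cv2.INTER_CUBIC)
B=cv2.resize(b[120:260,270:410],(400,400),interpolation=cv2.INTER_CUBIC)
cv2.imwrite("pics/s3.png",np.hstack([A,B])[:,:,::-1])
p=np.vstack([p,[[.548,-.2,.124+.038]]])
print("side",(proj("side",p)-[220,100])*400/140);print("top",(proj("top",p)-[270,120])*400/140)
E
```

```text
t 5.1667 pos [ 0.5647 -0.082   0.1928] yaw -76.00483009136222 q6 55.85988506463099 F [-0.4042 -0.2873 -1.3702] w 0.023420803389428584
shift mm [ 0.0351  1.0317 10.8078] turn [-0.0318  0.0481 -0.0048]
[ 0.4887 -0.1427  0.1718] -91.00483009136221 [ 0.5287 -0.1964  0.1718]
side [[269.5788 196.7752]
 [253.5676 140.7263]
 [145.3986 175.1153]
 [234.1333 140.0448]]
top [[203.6619 294.957 ]
 [292.6814 231.7085]
 [109.5088 159.3505]
 [296.3142 202.3515]]
```

View pics/s3.png

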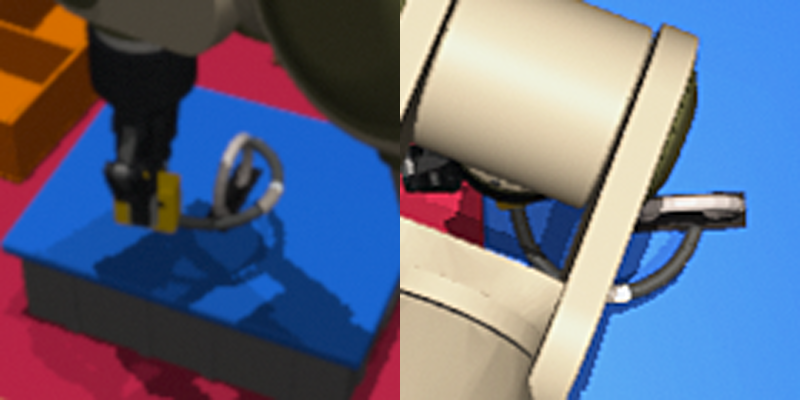

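Side panel: band at (270,193) against the predicted (270,197). Top panel: tip at (295,232) against (293,232), and the ring top at about (296,205) where expected, so tilt is negligible. Next I lower, then begin the arc.

Call:
arm_command(rows="1 0 1 15 0 0 0;1 0 0 18 0 0 0;1 0 0 14 0 0 0;1 0 0 8 0 0 0;1 0 0 0 0 0 0")

```text
time_s: 5.68
position: [0.5644, -0.083, 0.1368]
tool_rot: [[0.97, 0.242, -0.003], [0.242, -0.97, 0.001], [-0.003, -0.002, -1.0]]
ft_force: [0.6, -0.1, -2.3]
grip_width: 0.0236
```

Call:
arm_command(rows="1 0 0 0 0 0 0;1 -4.65 -2.74 0 0 0 -4.75;1 -4.65 -2.74 0 0 0 -4.75;1 -4.65 -2.74 0 0 0 -4.75;1 -4.65 -2.74 0 0 0 -4.75")

```text
time_s: 6.1
position: [0.5441, -0.0799, 0.1396]
tool_rot: [[0.836, 0.549, 0.002], [0.549, -0.836, -0.001], [0.001, 0.002, -1.0]]
ft_force: [0.3, 1.3, -1.4]
grip_width: 0.0233
```

Call:
arm_command(rows="1 -4.65 -2.74 0 0 0 -4.75;1 -4.65 -2.74 0 0 0 -4.75;1 0 0 0 0 0 0;1 0 0 0 0 0 0")

```text
time_s: 6.43
position: [0.5336, -0.0809, 0.1393]
tool_rot: [[0.739, 0.674, 0.002], [0.674, -0.739, -0.001], [0.001, 0.002, -1.0]]
ft_force: [-0.1, -1.7, -1.8]
grip_width: 0.0237
```

Run:
```python
from h import *
delta([.481,-.1295,.126],19)
o,y,p=pred();c,s=np.cos(np.radians(y)),np.sin(np.radians(y))
C=o+[-.055*s,.055*c,0];print(o,y,p[1],"C",C)
a=eyes.get_image("side");b=eyes.get_image("top")
A=cv2.resize(a[100:240,220:360],(400,400),interpolation=cv2.INTER_CUBIC)
B=cv2.resize(b[120:260,270:410],(400,400),interpolation=cv2.INTER_CUBIC)
cv2.imwrite("pics/s4.png",np.hstack([A,B])[:,:,::-1])
print("side",(proj("side",p)-[220,100])*400/140);print("top",(proj("top",p)-[270,120])*400/140)
```

```text
t 6.4333 pos [ 0.5336 -0.0809  0.1393] yaw -47.622031696938436 q6 26.41824156850212 F [-0.1391 -1.6543 -1.7769] w 0.023665294613056775
shift mm [-71.5687   0.4198  13.2771] turn [  0.1173   0.0117 -66.622 ]
[ 0.4955 -0.1705  0.1183] -62.622031696938436 [ 0.5563 -0.1987  0.1183] C [ 0.5443 -0.1452  0.1183]
side [[273.5891 220.3632]
 [223.5946 176.6696]
 [181.8719 239.7526]]
top [[238.3391 289.8827]
 [283.3027 197.416 ]
 [103.212  221.4616]]
```

View pics/s4.png

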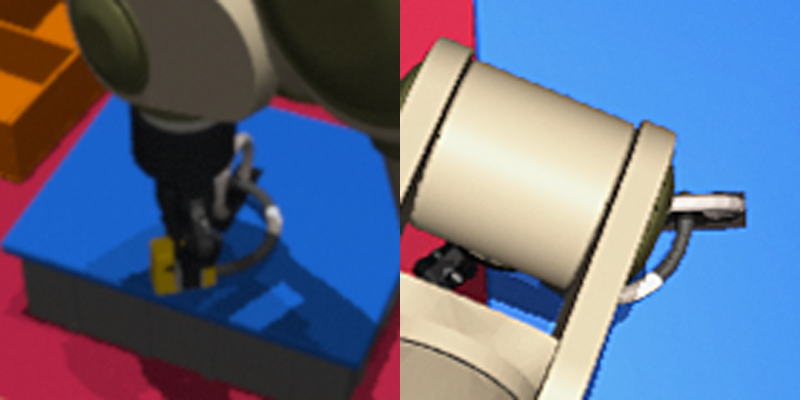

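The bar passes under the ring arch at about (690,215) with the tip just beyond it. Forces are about 2 N and C is within 0.5 mm, so I continue the arc.

Call:
arm_command(rows="1 -4.65 -2.74 0 0 0 -4.75;1 -4.65 -2.74 0 0 0 -4.75;1 -4.65 -2.74 0 0 0 -4.75;1 -4.65 -2.74 0 0 0 -4.75;1 0 0 0 0 0 0")

```text
time_s: 6.95
position: [0.5126, -0.0881, 0.1385]
tool_rot: [[0.476, 0.88, -0.0], [0.88, -0.476, -0.0], [-0.0, -0.0, -1.0]]
ft_force: [0.5, 0.2, -1.7]
grip_width: 0.0232
```

Call:
arm_command(rows="1 -4.65 -2.74 0 0 0 -4.75;1 -4.65 -2.74 0 0 0 -4.75;1 -4.65 -2.74 0 0 0 -4.75;1 -4.65 -2.74 0 0 0 -4.75;1 0 0 0 0 0 0")

```text
time_s: 7.37
position: [0.496, -0.1015, 0.1385]
tool_rot: [[0.166, 0.986, 0.0], [0.986, -0.166, -0.0], [-0.0, 0.0, -1.0]]
ft_force: [0.1, 0.7, -1.9]
grip_width: 0.0235
```

Call:
arm_command(rows="1 -4.65 -2.74 0 0 0 -4.75;1 -4.65 -2.74 0 0 0 -4.75;1 -4.65 -2.74 0 0 0 -4.75;1 -4.65 -2.74 0 0 0 -4.75;1 0 0 0 0 0 0")

```text
time_s: 7.78
position: [0.4845, -0.1196, 0.1384]
tool_rot: [[-0.163, 0.987, 0.0], [0.987, 0.163, -0.0], [-0.0, 0.0, -1.0]]
ft_force: [-0.7, -0.2, -1.3]
grip_width: 0.0234
```

Call:
arm_command(rows="1 -4.65 -2.74 0 0 0 -4.75;1 -4.65 -2.74 0 0 0 -4.75;1 0 0 0 0 0 0;1 0 0 0 0 0 0;1 0 0 0 0 0 0")

```text
time_s: 8.2
position: [0.481, -0.129, 0.1383]
tool_rot: [[-0.322, 0.947, 0.0], [0.947, 0.322, 0.0], [0.0, 0.0, -1.0]]
ft_force: [0.1, 0.5, -1.7]
grip_width: 0.0233
```

```bash
cat > look.py <<'E'
from h import *
import sys
delta([.481,-.1295,.126],19)
o,y,p=pred();print("hook",o,y)
a=eyes.get_image("side");b=eyes.get_image("top")
A=cv2.resize(a[100:240,220:360],(400,400),interpolation=cv2.INTER_CUBIC)
B=cv2.resize(b[120:260,270:410],(400,400),interpolation=cv2.INTER_CUBIC)
cv2.imwrite(f"pics/{sys.argv[1]}.png",np.hstack([A,B])[:,:,::-1])
print("side",(proj("side",p)-[220,100])*400/140);print("top",(proj("top",p)-[270,120])*400/140)
E
python3 look.py s5
```

```text
t 8.2 pos [ 0.481  -0.129   0.1383] yaw 18.761379543755346 q6 -47.43259469022022 F [ 0.1422  0.493  -1.6529] w 0.02334442156460383
shift mm [-0.4279 -0.1908 12.3216] turn [ 0.0069 -0.0071 -0.2386]
hook [ 0.5478 -0.1998  0.1173] 3.7613795437553468
side [[232.9222 179.8671]
 [156.732  192.799 ]
 [269.9968 224.0428]]
top [[284.5982 210.5457]
 [217.4106 132.2866]
 [178.9648 307.9256]]
```

View pics/s5.png

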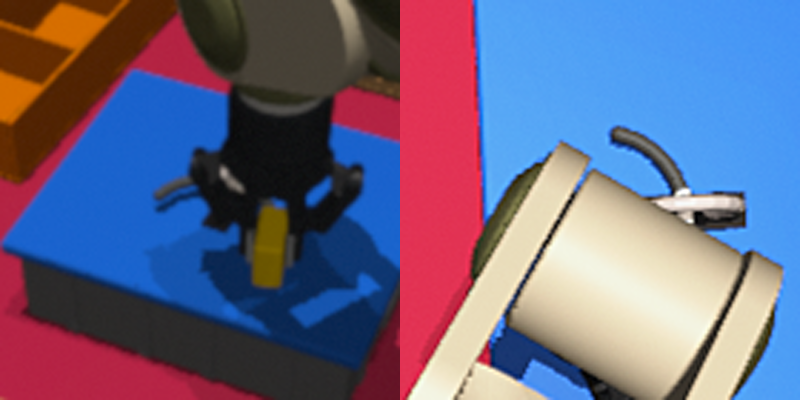

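Threaded: the tip has come through to (615,134), predicted (617,132), and the band sits in the ring. Next I lower gently onto the lid.

Call:
arm_command(rows="1 0 0 4 0 0 0;1 0 0 4 0 0 0;1 0 0 1.5 0 0 0;1 0 0 0 0 0 0;1 0 0 0 0 0 0")

```text
time_s: 8.72
position: [0.4807, -0.1294, 0.1286]
tool_rot: [[-0.326, 0.945, -0.0], [0.945, 0.326, 0.0], [0.0, -0.0, -1.0]]
ft_force: [0.2, 0.4, -2.0]
grip_width: 0.0233
```

Call:
arm_command(rows="1 0 0 1 0 0 0;1 0 0 1 0 0 0;1 0 0 0 0 0 0;1 0 0 0 0 0 0")

```text
time_s: 9.05
position: [0.4808, -0.1294, 0.1268]
tool_rot: [[-0.326, 0.945, 0.0], [0.945, 0.326, -0.0], [-0.0, -0.0, -1.0]]
ft_force: [0.5, 0.5, -2.6]
grip_width: 0.0238
```

Call:
arm_command(rows="1 0 0 1 0 0 0;1 0 0 0 0 0 0;1 0 0 0 0 0 0")

```text
time_s: 9.3
position: [0.4809, -0.1295, 0.126]
tool_rot: [[-0.326, 0.945, 0.0], [0.945, 0.326, -0.0], [-0.0, 0.0, -1.0]]
ft_force: [-0.7, -0.3, 0.1]
grip_width: 0.0231
```

Call:
arm_command(rows="1 0 0 1 0 0 0;1 0 0 0 0 0 0;1 0 0 0 0 0 0")

```text
time_s: 9.55
position: [0.4809, -0.1295, 0.126]
tool_rot: [[-0.326, 0.945, 0.001], [0.945, 0.326, -0.001], [-0.001, 0.001, -1.0]]
ft_force: [-4.0, 0.7, 11.6]
grip_width: 0.0232
```

Contact at the expected height: 11.6 N with TCP at 0.126. I ease off, open and retreat straight up.

Call:
arm_command(rows="1 0 0 -0.8 0 0 0;1 0 0 0 0 0 0;0.55 0 0 0 0 0 0;0.45 0 0 0 0 0 0;0.45 0 0 0 0 0 0")

```text
time_s: 9.97
position: [0.4808, -0.1294, 0.1254]
tool_rot: [[-0.326, 0.945, -0.0], [0.945, 0.326, 0.0], [0.0, -0.0, -1.0]]
ft_force: [-0.7, -0.0, 0.1]
grip_width: 0.0469
```

Call:
arm_command(rows="0.45 0 0 0 0 0 0;0.45 0 0 0 0 0 0;0.45 0 0 -8 0 0 0;0.45 0 0 -15 0 0 0;0.45 0 0 -25 0 0 0")

```text
time_s: 10.38
position: [0.48, -0.129, 0.1731]
tool_rot: [[-0.326, 0.945, -0.004], [0.945, 0.326, 0.002], [0.003, -0.003, -1.0]]
ft_force: [0.3, -0.1, 0.4]
grip_width: 0.0469
```

Call:
arm_command(rows="0.45 0 0 -30 0 0 0;0.45 0 0 -30 0 0 0;0.45 0 0 -30 0 0 0;0.45 0 0 -30 0 0 0;0.45 0 0 0 0 0 0")

```text
time_s: 10.8
position: [0.482, -0.13, 0.2999]
tool_rot: [[-0.326, 0.945, 0.009], [0.945, 0.326, -0.005], [-0.008, 0.007, -1.0]]
ft_force: [0.2, -0.1, -0.1]
grip_width: 0.0466
```

```bash
python3 look.py s6; python3 -c "
from h import *
y=np.radians(3.8);c,s=np.cos(y),np.sin(y);Rz=np.array([[c,-s,0],[s,c,0],[0,0,1]])
p=np.array([.5478,-.1998,.105])+np.array([[0,0,0],[.053,.041,0],[-.062,.075,.04]])@Rz.T
for n,o in(('side',[220,100]),('top',[270,120])):print('flat pred',n,(proj(n,p)-o)*400/140)"
```

```text
t 10.8 pos [ 0.482  -0.13    0.2999] yaw 19.04338946049581 q6 -47.744827017055556 F [ 0.2184 -0.0897 -0.0566] w 0.046634628960217236
shift mm [  2.1635  -2.0667 173.8443] turn [0.4163 0.4583 0.0417]
hook [ 0.5491 -0.2004  0.2789] 4.043389460495812
side [[236.8314  22.2066]
 [150.8284  35.5607]
 [280.3198  55.3021]]
top [[332.9351 175.3376]
 [251.6557  82.0497]
 [208.3639 292.0003]]
flat pred side [[232.6066 190.3693]
 [157.0936 203.3123]
 [269.3772 235.1063]]
flat pred top [[281.6266 212.6478]
 [215.2405 135.4034]
 [177.3137 308.9229]]
```

View pics/s6.png

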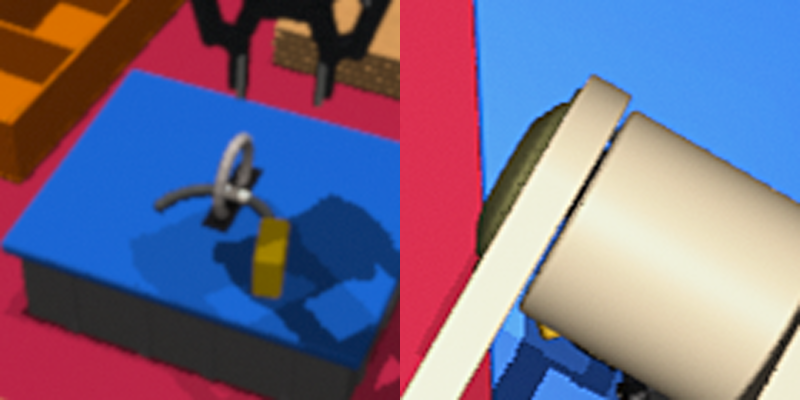

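Side view: the hook lies flat through the ring, with the band in the ring at (238,195) against the predicted (233,190), the tip at (160,205) against (157,203), and the gripper well clear. Handing in.

Call:
arm_command(rows="0.45 0 0 0 0 0 0;0.45 0 0 0 0 0 0;0.45 0 0 0 0 0 0")

```text
time_s: 11.15
position: [0.4805, -0.1293, 0.2927]
tool_rot: [[-0.326, 0.945, -0.002], [0.945, 0.326, 0.001], [0.002, -0.001, -1.0]]
ft_force: [-1.3, -0.5, -0.1]
grip_width: 0.047
```

```bash
python3 -c "
from rig import env;print(env.close_job())"
```

```text
the job is handed in; nothing more can be done
None
```

I handed the job in at about 11 s; no verdict is reported. I picked the hook up by its yellow grip and threaded its tip through the ring along the curve to the white band. Then I laid it on the lid, let go and raised the gripper straight up.

- **Band position:** in the last side view, the band shows in the ring within about 2–3 camera pixels of the predicted flat pose. By my estimate it is within about 5 mm of the ring's centre, with the bar within about 1° of the ring's axis. The tip and grip also matched the flat pose.
- **Forces:** contact on lowering was 11.6 N, at the expected height, and no more than about 6 N at any other step.
- **Gripper:** it was about 17 cm above its release height and touching nothing.
- **Not checked:** the arm hid the hook from the top camera at the end, so the final check rests on the side view and the arm's pose at release. I did not re-measure the straight pin, but the gripper stayed well away from it.

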